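# Release the mill balls into the catch tray

## Task

Push the catch tray of the ball feeder fully home under the chute's outlet, then press the black paddle of the rocker down with the fingertips so that its other end lifts the gate, and keep it down until all three steel balls have rolled into the tray. Then let the paddle come back up, so that the gate is closed again. Do not touch the balls or spill any, and do not disturb the things standing around.

Things in the scene. Friction and masses are not known exactly. Their poses are not given: they have to be found in the camera images.
- feeder: Ball feeder, fixed: an open V-shaped aluminium chute, 42 mm wide and 21 mm deep, over a 4 mm plywood base board (100 x 385 mm). Origin on the worktop under the gate, on the chute's centre line. Its y runs along the chute, high end at y = +135 mm; its -x points to the paddle. Highest fixed parts: the chute's high end, 88 mm, and the pivot's two cheeks, 94 mm, at x = -65 mm.
- outlet (a point): Low end of the bottom line of the V chute, at feeder y = -35 mm, 42 mm above the worktop; axes as feeder. Balls roll out here towards -y, where the catch tray lies.
- rocker_hinge (a joint): Rocking lever across the chute, pivot 65 mm to -x of the chute's centre line and 85 mm high, turning about the feeder's y. 0 = at rest: gate plate (14 mm wide, 4 mm thick) down in the chute, paddle up. Grows to 0.42 rad at the stop as the paddle is pressed. A spring returns it: the paddle needs about 3 N to start moving and 5 N at the stop. The gate clears the balls above about 0.30 rad.
- rocker: The rocking lever itself, a steel bar (14 x 8 mm) with the gate plate under its +x end and the black paddle (32 mm along x, 30 mm along y, 6 mm thick) on its -x end, 80 mm from the pivot. Origin on the pivot; axes as feeder at rest.
- paddle_top (a point): Centre of the paddle's top face, where to press; about 94 mm above the worktop at rest. Pressing straight down here by 25 mm gives about 0.30 rad, by 35 mm about 0.41 rad (the stop). Axes as feeder at rest.
- tray (a joint): Catch tray sliding along the feeder's y on two flush runners on the base board. 0 = fully home against its stop under the outlet; grows (m) as it stands out towards the feeder's -y; up to 0.10. It resists with about 1.5 N and stays where it is left.
- tray_floor (a point): Centre of the tray's inner floor, about 10 mm above the worktop; axes as feeder. The inside is 64 mm (x) by 104 mm (y). Walls rise 23 mm above this floor, the end wall at -y 43 mm.
- tray_push (a point): Middle of the outer face of the tray's tall end wall (70 mm wide, 5 to 52 mm above the worktop), about 30 mm high, facing the feeder's -y. Push here towards the feeder's +y. The base board under it is 4 mm thick. A tall bookcase stands behind, its front about 0.72 m from the robot along x: keep the long side of the gripper along the feeder's y here.
- ball0: Steel ball, 20 mm in diameter, about 33 g, number 1 behind the gate in the chute.
- ball1: Steel ball, 20 mm in diameter, about 33 g, number 2 behind the gate in the chute.
- ball2: Steel ball, 20 mm in diameter, about 33 g, number 3 behind the gate in the chute.
- ball0_center (a point): Centre of ball0.
- ball1_center (a point): Centre of ball1.
- ball2_center (a point): Centre of ball2.
- bolt_gauge: Bystander: brass weight with a knob, 38 mm across, 48 mm high; origin under its centre.
- eraser: Bystander: eraser in a sleeve, 21 x 45 x 13 mm; origin under its centre.
- tape_roll: Bystander: roll of tape lying flat, 96 mm across, 25 mm high; origin under its centre.
- marker: Bystander: marker pen lying, 135 mm long, 16 mm thick; origin under its centre.
- rock_sample: Bystander: smooth pebble, 44 x 60 x 32 mm; origin under its centre.

How it is judged:
By the outcome, as a careful person would: the job done as asked, in the order asked, and still so for the second after the job is handed in, with the robot touching nothing.
It also fails if it takes over 48 s, if anything falls off the work surface, if the arm or the gripper's body presses on something with over 40 N, if the wrist force passes 120 N, or if a joint passes its speed limit or range.

## Robot

A 6-joint arm with a two-finger parallel gripper is mounted at the origin on a cart in front of the work surface, level with it; the furniture and walls round the work are solid. World frame = base frame: x ahead of the robot, y to its left, z up, the work surface at z = 0. Lengths are in m, angles in rad, forces in N, time in s.
With the tool pointing down it reaches from about 0.25 to 0.775 m from the base axis. Payload 4 kg.
Tool frame: the origin (TCP) lies at the centre of the arm's flange, where the gripper is bolted on; the fingertips stand 199 mm ahead of it and the grasp point (between the pads) lies 180 mm ahead of it; z points along the fingers, y is the line along which they close (so a half turn about z gives the same grasp; the last joint's range is limited). The gripper opens to 94 mm and grips with 3 to 60 N. Pads are 16 mm wide; open, the fingers measure 119 mm over their backs; the gripper's body (75 mm by 177 mm) begins 78 mm behind the grasp point.
Start: joints at [1.104, 0.087, 1.371, -0, 1.684, -0.103], TCP at [0.196, 0.514, 0.405] pointing down, gripper open.
Joint ranges: [-3.1, 3.1], [-0.76, 2.03], [0.27, 2.55], [-1.08, 4.22], [0.17, 2.65], [-2.57, 2.57]. Speed limits (rad/s): [2.79, 2.79, 3.14, 3.14, 3.14, 3.14].

## Interface

Orientations are given as [roll, pitch, yaw] about the fixed x, y, z axes, in that order (R = Rz(yaw) Ry(pitch) Rx(roll)).
In Python, from bench import robot, eyes, models gives the robot as it stands.
- The arm moves only by the tool step_arm, never from a script. Its argument "commands" is a list that holds one entry, the list of rows, each a list of 7 numbers: the shift along the tool's x, y, z in mm, then the turn, a rotation vector about the tool's x, y, z in rad, then the finger opening in mm, from 0 to 94. In form: [[[tx, ty, tz, wx, wy, wz, gripper], ...]]. A call has 1 to 20 rows; each row shifts and turns the commanded pose from where the row before left it, along the tool's axes as they then stand; what a row does not reach is not made up. A row lasts 1/8 s, in which the tool goes at most 62.5 mm and 10.7 degrees, less where a joint would pass 70% of its speed; a pose out of reach is approached as far as the arm can. A call is refused whole if a number of a shift passes 62.5 or a number of a turn 0.188, either way. A call with a gripper value outside its range is refused whole. The fingers move at their own pace and stop on an object; the grip force is fixed at half the most. Time passes only in rows, so rows that do not move let the fingers close. It gives the time, the measured TCP pose, the force, the opening and the grip force at its end, in the units of the state.
- robot.get_obs(): the state, without advancing time (a new reading comes with each control period).
- eyes.snapshot(name): name is "side" or "top" or "wrist"; returns a dict with "color" (400x640x3 uint8, red, green, blue), "camera_matrix" (3x3 intrinsics, pixels), "D" ([k1, k2, p1, p2, k3] as OpenCV has them; the pictures are not rectified), "eye" and "rotation" of the camera in the world; the wrist camera has in their place "tool_from_camera" (4x4, takes a point from camera to tool coordinates, whose origin is the TCP and whose axes are the flange's). Camera axes: x right, y up, looking along -z (the intrinsics and any distortion apply to the point x, -y, -z); pixel columns grow to the right and rows downward; lengths in m; the calibration is good to about 2 mm. A picture is of the moment at which its call begins: read the wrist's pose just before it. There is no depth.
- robot.close_job(): hands the job in; it is judged then, once.
Trained networks look in a picture, given as the dict that the camera call returned (one of the last four; its "shot" number tells which), for a name from the list of things; names that differ only in an ending like _2 or _b are one class to them, and where a whole thing is asked for, a point or a joint stands for the part that bears it (a point fixed in the world has none). Each returns a list of dicts, best first, with "confidence" (0 to 1); they miss things now and then, are a little off and sometimes report something else, mostly with a low value. They report only what shows in the picture. A call takes as long as a camera call.
- models.masks_of(picture, query): "mask" (400x640 bool, what is visible of it) and "xy" ([column, row] in pixels, amid what is visible of it).
- models.tip_of(picture, query): "xy" ([column, row] in pixels: a listed point, or the origin of a listed thing).
The state is a dict: "time": time; "joint_positions": joint angles; "qvel": joint speeds; "joint_torque": joint torques, N m; "tool_pos": TCP position; "ee_rot": TCP orientation; "wrist_force": force on the tool from outside, world axes, zero at the start; "wrist_torque": the same for the moment, N m; "width": finger opening in m; "finger_force": force on a finger pad.
Only numpy, scipy, OpenCV 4.12 (cv2) and the standard library are available. Lean on these libraries where they do the work, as an engineer would, in place of code of your own. Each camera call takes 0.05 s, during which the arm holds its last target. There are 200 camera calls.

## Working session

There is one attempt and no reset: what is moved stays moved. The work goes in short steps, Python scripts to look and compute and a tool call to move; the robot and the scene stay as the last step left them, time stands still between calls to the robot, and variables do not carry over. Pictures are saved under pics/ and viewed, at most 10 in all, crops included, and the job is handed in when it is done.

Besides the shell and the picture viewer there is one more tool, called by a JSON object that holds its "name" and its "arguments". step_arm: Moves the arm, as the interface text tells. Its arguments: {"type":"object","properties":{"commands":{"type":"array"}},"required":["commands"]}

```bash
mkdir -p pics
cat > h.py <<'E'
import numpy as np, cv2, json
from scipy.spatial.transform import Rotation as R
from bench import robot, eyes, models
def snap(n):
    o=robot.get_obs(); p=eyes.snapshot(n)
    if n=="wrist":
        T=np.eye(4); e=o["ee_rot"]; e=np.array(e)
        T[:3,:3]=e if e.shape==(3,3) else R.from_euler('xyz',e).as_matrix(); T[:3,3]=o["tool_pos"]
        C=T@np.array(p["tool_from_camera"]); p["_e"],p["_R"]=C[:3,3],C[:3,:3]
    else:
        p["_e"]=np.array(p["eye"]); r=np.array(p["rotation"]); p["_R"]=r
    return p
def ray(p,xy):
    u=cv2.undistortPoints(np.array([[xy]],float),np.array(p["camera_matrix"]),np.array(p["D"]))[0,0]
    d=p["_R"]@np.array([u[0],-u[1],-1]); return p["_e"],d/np.linalg.norm(d)
def atz(p,xy,z):
    e,d=ray(p,xy); return e+d*(z-e[2])/d[2]
def tri(rs):
    A=np.zeros((3,3));b=np.zeros(3)
    for e,d in rs:
        P=np.eye(3)-np.outer(d,d);A+=P;b+=P@e
    x=np.linalg.solve(A,b); return x,max(np.linalg.norm((np.eye(3)-np.outer(d,d))@(x-e)) for e,d in rs)
def save(p,f): cv2.imwrite("pics/"+f,p["color"][:,:,::-1])
E
python3 - <<'E'
from h import *
np.set_printoptions(precision=3,suppress=True)
print(robot.get_obs())
P={n:snap(n) for n in("side","top","wrist")}
for n in P: save(P[n],n+"0.png"); print(n,P[n]["_e"],P[n]["_R"].tolist())
Z={"feeder":0,"outlet":.042,"paddle_top":.094,"tray_floor":.01,"tray_push":.03,"ball0_center":.06,"ball1_center":.06,"ball2_center":.06,"rocker":.085,"bolt_gauge":0,"eraser":0,"tape_roll":0,"marker":0,"rock_sample":0}
for q,z in Z.items():
    rs=[]
    for n in P:
        r=models.tip_of(P[n],q)
        if r:
            r=r[0];print(q,n,np.round(r["xy"]),round(r["confidence"],2),atz(P[n],r["xy"],z))
            if r["confidence"]>.4: rs.append(ray(P[n],r["xy"]))
    if len(rs)>1: print("   TRI",*tri(rs))
E
```

```text
{'time': 0.0, 'joint_positions': array([ 1.104,  0.088,  1.372, -0.   ,  1.684, -0.103]), 'qvel': array([ 0.   , -0.   , -0.   ,  0.   ,  0.   , -0.001]), 'joint_torque': array([ -0.   , -34.018, -30.243,   0.072,   0.033,  -0.   ]), 'tool_pos': array([0.196, 0.514, 0.404]), 'ee_rot': array([-3.139, -0.   ,  2.778]), 'wrist_force': array([-0.088, -0.516,  0.908]), 'wrist_torque': array([-0.044, -0.055, -0.022]), 'finger_force': 0.0, 'width': 0.0941948625034094}
side [-0.452  0.078  0.817] [0.9401615404888357, -0.010638300020354041, -1.7660805229419427]
top [ 0.407 -0.14   1.422] [0.10263726894260605, 0.016412305930618265, -1.573014489867834]
wrist [0.121 0.543 0.385] [[0.3555920599857134, -0.8992712779060057, -0.2546869757337683], [0.9346384377445727, 0.34146443922767966, 0.09926241702330045], [-0.00229729525705743, -0.273337164462176, 0.9619155456474733]]Traceback (most recent call last):
  File "<stdin>", line 12, in <module>
  File "h.py", line 17, in atz
    e,d=ray(p,xy); return e+d*(z-e[2])/d[2]
                                       ~^^^
IndexError: invalid index to scalar variable.
```

```bash
sed -i "s/p\[\"_R\"\]=r$/p['_R']=R.from_euler('xyz',r).as_matrix() if r.size==3 else r/" h.py
cat > loc.py <<'E'
from h import *
np.set_printoptions(precision=3,suppress=True)
Z={"feeder":0,"outlet":.042,"paddle_top":.094,"tray_floor":.01,"tray_push":.03,"ball0_center":.06,"ball1_center":.06,"ball2_center":.06,"rocker":.085,"bolt_gauge":0,"eraser":0,"tape_roll":0,"marker":0,"rock_sample":0}
def loc(P,qs=Z):
  for q in qs:
    rs=[];z=Z[q]
    for n in P:
        r=models.tip_of(P[n],q)
        if r:
            r=r[0];print(q,n,np.round(r["xy"]),round(r["confidence"],2),atz(P[n],r["xy"],z))
            if r["confidence"]>.4: rs.append(ray(P[n],r["xy"]))
    if len(rs)>1: print("   TRI",*tri(rs))
E
python3 - <<'E'
from loc import *
P={n:snap(n) for n in("side","top","wrist")}
for n in P: save(P[n],n+"0.png")
loc(P)
E
```

```text
feeder top [279. 188.] 0.97 [0.582 0.007 0.   ]
outlet top [286. 190.] 0.63 [ 0.57  -0.019  0.042]
outlet wrist [232. 372.] 0.54 [0.407 0.312 0.042]
   TRI [ 0.65   0.048 -0.304] 0.053092772951197895
paddle_top side [309. 233.] 0.55 [ 0.357 -0.055  0.094]
paddle_top top [256. 230.] 0.92 [0.456 0.06  0.094]
   TRI [ 0.438 -0.     0.05 ] 0.06872746989585193
tray_floor side [318. 212.] 0.78 [ 0.541 -0.114  0.01 ]
tray_floor top [318. 201.] 0.79 [ 0.544 -0.11   0.01 ]
   TRI [ 0.544 -0.112  0.009] 0.0024899511618476974
tray_push side [334. 207.] 0.56 [ 0.535 -0.166  0.03 ]
tray_push top [338. 208.] 0.67 [ 0.522 -0.168  0.03 ]
   TRI [ 0.521 -0.165  0.04 ] 0.002102120699703285
ball0_center top [274. 184.] 0.34 [0.588 0.015 0.06 ]
ball0_center wrist [229. 371.] 0.25 [0.389 0.321 0.06 ]
ball1_center top [268. 179.] 0.39 [0.6  0.03 0.06]
ball2_center side [290. 204.] 0.5 [ 0.537 -0.026  0.06 ]
ball2_center top [258. 178.] 0.57 [0.605 0.058 0.06 ]
   TRI [0.597 0.015 0.031] 0.04854397460171887
rocker top [269. 209.] 0.91 [0.513 0.024 0.085]
bolt_gauge top [243. 210.] 0.57 [0.519 0.111 0.   ]
eraser top [332. 208.] 0.59 [ 0.522 -0.15   0.   ]
tape_roll side [442. 194.] 0.84 [ 0.575 -0.56   0.   ]
tape_roll top [469. 192.] 0.69 [ 0.569 -0.551  0.   ]
   TRI [ 0.567 -0.552  0.006] 0.002694610509000019
marker top [185. 237.] 0.51 [0.439 0.281 0.   ]
marker wrist [228. 371.] 0.61 [0.439 0.279 0.   ]
   TRI [0.439 0.28  0.001] 0.0006799434642198387
rock_sample side [312. 236.] 0.63 [ 0.446 -0.079  0.   ]
rock_sample top [310. 235.] 0.49 [ 0.445 -0.084  0.   ]
   TRI [ 0.445 -0.082 -0.   ] 0.0025257679071878144
```

View pics/side0.png

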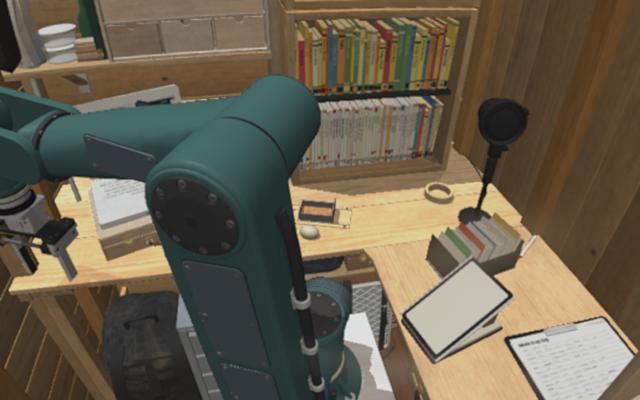

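View pics/top0.png

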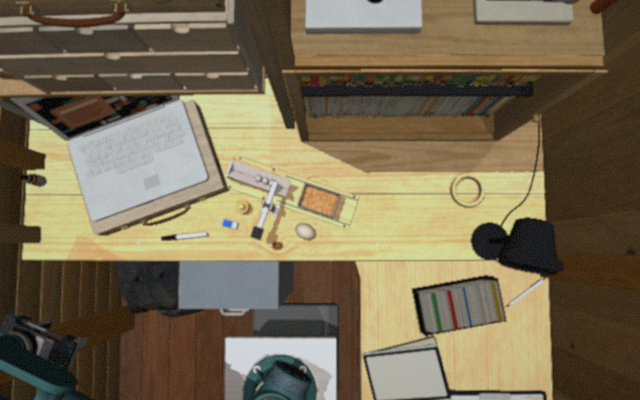

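The top view shows the feeder in the middle, from (238,168) to (355,215), with the tray standing out at (320,201). The paddle is at (257,232), and the brass weight, eraser, marker and pebble lie on the robot's side. In the side view the arm hides most of the feeder. The tool's y is already nearly along the feeder's y, so I'll move above the feeder and look with the wrist camera.

{"name": "step_arm", "arguments": {"commands": [[[-34,-34,-3,0,0,0,0],[-34,-34,-3,0,0,0,0],[-34,-34,-3,0,0,0,0],[-34,-34,-3,0,0,0,0],[-34,-34,-3,0,0,0,0],[-34,-34,-3,0,0,0,0],[-34,-34,-3,0,0,0,0],[-40,-25,0,0,0,0,0],[-40,-25,0,0,0,0,0],[-40,-25,0,0,0,0,0],[-40,-25,0,0,0,0,0],[-40,-25,0,0,0,0,0],[-40,-25,0,0,0,0,0],[-30,0,0,0,0,0,0],[0,0,0,0,0,0,0],[0,0,0,0,0,0,0]]]}}

```text
time: 4.5
tool_pos: [0.532, -0.029, 0.4256]
ee_rot: [3.141, -0.001, 2.778]
wrist_force: [-0.7, 0.5, -0.2]
width: 0.0007
finger_force: 0.0
```

Run:
```python
from loc import *
P={n:snap(n) for n in("side","top","wrist")}
save(P["wrist"],"wrist1.png")
loc(P)
```

```text
feeder side [276. 213.] 0.82 [0.574 0.017 0.   ]
feeder wrist [357. 197.] 0.94 [0.587 0.011 0.   ]
   TRI [ 0.592  0.013 -0.014] 0.0022608091510124893
outlet side [288. 204.] 0.62 [ 0.561 -0.024  0.042]
outlet wrist [332. 208.] 0.76 [ 0.577 -0.023  0.042]
   TRI [ 0.582 -0.025  0.026] 0.001312429401638731
paddle_top side [266. 218.] 0.66 [0.441 0.054 0.094]
paddle_top top [254. 230.] 0.58 [0.457 0.064 0.094]
paddle_top wrist [368.  73.] 0.96 [0.447 0.057 0.094]
   TRI [0.451 0.059 0.088] 0.008348155158237261
tray_floor side [316. 212.] 0.96 [ 0.544 -0.112  0.01 ]
tray_floor top [320. 201.] 0.73 [ 0.542 -0.115  0.01 ]
tray_floor wrist [258. 202.] 0.56 [ 0.545 -0.114  0.01 ]
   TRI [ 0.544 -0.113  0.01 ] 0.0024951496525442768
tray_push side [334. 210.] 0.89 [ 0.521 -0.163  0.03 ]
tray_push top [336. 209.] 0.82 [ 0.519 -0.161  0.03 ]
tray_push wrist [211. 209.] 0.98 [ 0.528 -0.168  0.03 ]
   TRI [ 0.522 -0.163  0.032] 0.006006248019227865
ball0_center wrist [370. 210.] 0.71 [0.588 0.018 0.06 ]
ball1_center side [269. 195.] 0.55 [0.593 0.031 0.06 ]
ball1_center wrist [390. 212.] 0.57 [0.
[... 512 characters left out ...]
25 0.114 0.   ]
bolt_gauge wrist [416. 124.] 0.81 [0.523 0.112 0.   ]
   TRI [0.523 0.111 0.01 ] 0.0022901415194802343
eraser wrist [436.  76.] 0.58 [0.476 0.151 0.   ]
tape_roll side [440. 194.] 0.68 [ 0.577 -0.553  0.   ]
tape_roll top [467. 192.] 0.82 [ 0.57  -0.546  0.   ]
   TRI [ 0.569 -0.546  0.006] 0.001962049313684741
marker top [184. 238.] 0.79 [0.438 0.283 0.   ]
marker wrist [532.   7.] 0.8 [0.44  0.282 0.   ]
   TRI [ 0.439  0.283 -0.002] 0.0007959074105214161
rock_sample side [310. 234.] 0.57 [ 0.454 -0.073  0.   ]
rock_sample top [305. 232.] 0.56 [ 0.453 -0.07   0.   ]
rock_sample wrist [265. 122.] 0.55 [ 0.453 -0.066  0.   ]
   TRI [ 0.453 -0.07  -0.   ] 0.0037872450482724514
```

View pics/wrist1.png

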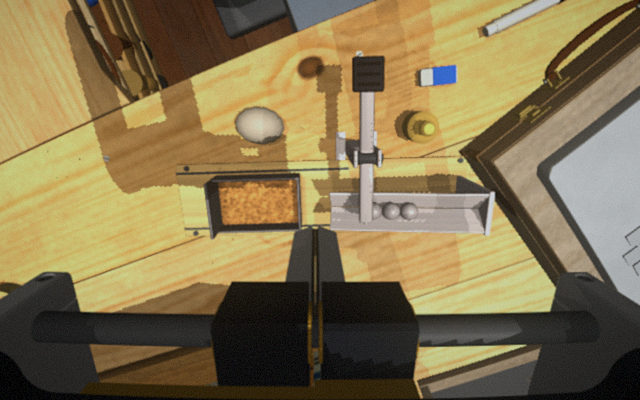

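The wrist view shows the tray at (258,202) with a gap to the chute's outlet at (332,208). The three balls are at (375–410,211), the gate is on the bar at (365,215), the paddle is at (368,73), and the pebble, brass weight and eraser are clear of both. The feeder's yaw is about -19°. I'll go behind the tray's tall wall and descend.

{"name": "step_arm", "arguments": {"commands": [[[0,0,0,0,0,-0.03,0],[-9,-45,0,0,0,0,0],[-9,-45,0,0,0,0,0],[-9,-45,0,0,0,0,0],[-8,-44,0,0,0,0,0],[0,0,40,0,0,0,0],[0,0,40,0,0,0,0],[0,0,40,0,0,0,0],[0,0,35,0,0,0,0],[0,0,30,0,0,0,0],[0,0,19,0,0,0,0],[0,0,0,0,0,0,0],[0,0,0,0,0,0,0]]]}}

```text
time: 8.38
tool_pos: [0.5072, -0.2101, 0.2227]
ee_rot: [-3.141, 0.002, 2.808]
wrist_force: [-0.0, 0.1, -0.7]
width: 0.0005
finger_force: 0.0
```

Run:
```python
from loc import *
P={n:snap(n) for n in("wrist","top")}
save(P["wrist"],"wrist2.png")
loc(P,["tray_push","tray_floor"])
```

```text
tray_push wrist [397. 246.] 0.78 [ 0.525 -0.164  0.03 ]
tray_push top [336. 210.] 0.91 [ 0.515 -0.16   0.03 ]
   TRI [ 0.514 -0.163  0.049] 0.003118163881823596
tray_floor wrist [473. 234.] 0.74 [ 0.544 -0.111  0.01 ]
tray_floor top [264. 183.] 0.74 [0.597 0.05  0.01 ]
   TRI [ 0.656  0.03  -0.228] 0.058358619880929996
```

View pics/wrist2.png

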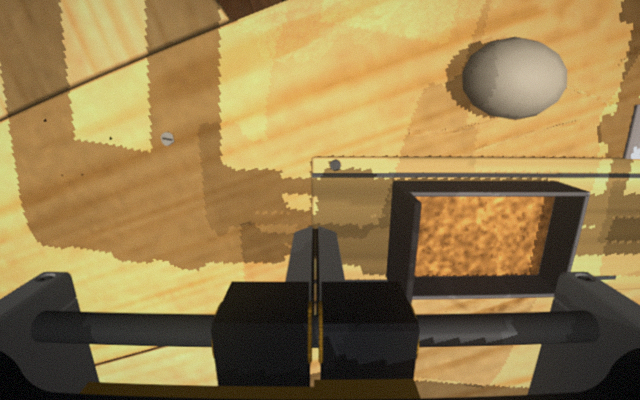

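The fingers at (315,240) are behind the tray's end wall at (400,243), near its middle, and the way is clear. Now I'll push.

{"name": "step_arm", "arguments": {"commands": [[[0,12,0,0,0,0,0],[0,12,0,0,0,0,0],[0,8,0,0,0,0,0],[0,6,0,0,0,0,0],[0,6,0,0,0,0,0],[0,6,0,0,0,0,0],[0,6,0,0,0,0,0],[0,6,0,0,0,0,0],[0,6,0,0,0,0,0],[0,5,0,0,0,0,0],[0,0,0,0,0,0,0]]]}}

```text
time: 10.05
tool_pos: [0.531, -0.1404, 0.2217]
ee_rot: [3.141, 0.001, 2.808]
wrist_force: [0.5, -0.6, -0.2]
width: 0.0005
finger_force: 0.0
```

Run:
```python
from loc import *
P={n:snap(n) for n in("wrist","top")}
save(P["wrist"],"wrist3.png")
loc(P,["tray_push","tray_floor","outlet"])
```

```text
tray_push wrist [334. 250.] 0.66 [ 0.538 -0.13   0.03 ]
tray_push top [320. 204.] 0.53 [ 0.533 -0.117  0.03 ]
   TRI [ 0.529 -0.123  0.052] 0.005845088113024669
tray_floor wrist [419. 234.] 0.55 [ 0.555 -0.075  0.01 ]
tray_floor top [307. 195.] 0.64 [ 0.562 -0.077  0.01 ]
   TRI [ 0.562 -0.075 -0.003] 0.0018679687193552685
outlet wrist [534. 252.] 0.77 [ 0.571 -0.021  0.042]
outlet top [290. 189.] 0.86 [ 0.576 -0.029  0.042]
   TRI [ 0.573 -0.026  0.044] 0.004248031977864657
```

View pics/wrist3.png

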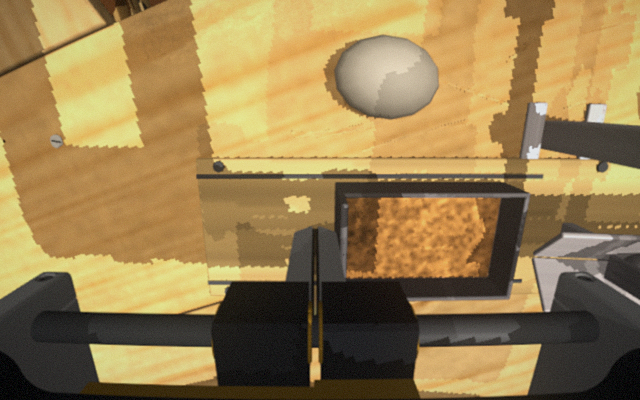

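The tray moved about 35 mm and is now at (430,240), with a small gap to the chute's outlet at (535,255). I'll push on slowly in small steps and watch the force.

{"name": "step_arm", "arguments": {"commands": [[[0,4,0,0,0,0,0],[0,4,0,0,0,0,0],[0,4,0,0,0,0,0],[0,3,0,0,0,0,0]]]}}

```text
time: 10.95
tool_pos: [0.5358, -0.1265, 0.2217]
ee_rot: [-3.142, 0.0, 2.808]
wrist_force: [-0.5, -1.9, -0.6]
width: -0.0001
finger_force: 0.8
```

{"name": "step_arm", "arguments": {"commands": [[[0,3,0,0,0,0,0],[0,3,0,0,0,0,0]]]}}

```text
time: 11.2
tool_pos: [0.537, -0.1231, 0.2218]
ee_rot: [-3.133, -0.0, 2.808]
wrist_force: [-5.3, -13.9, 1.3]
width: 0.0002
finger_force: 7.3
```

{"name": "step_arm", "arguments": {"commands": [[[0,3,0,0,0,0,0],[0,2,0,0,0,0,0]]]}}

```text
time: 11.45
tool_pos: [0.5377, -0.1215, 0.2219]
ee_rot: [-3.124, -0.001, 2.807]
wrist_force: [-9.2, -23.3, 2.0]
width: 0.0005
finger_force: 12.5
```

The force rose to about 25 N with no further travel, so the tray is against its stop. I'll back off, lift and go above the paddle.

{"name": "step_arm", "arguments": {"commands": [[[0,-18,0,0,0,0,0],[0,-18,0,0,0,0,0],[0,0,-30,0,0,0,0],[0,0,-40,0,0,0,0],[0,0,-40,0,0,0,0],[0,0,-30,0,0,0,0],[28,33,0,0,0,0,0],[28,33,0,0,0,0,0],[28,33,0,0,0,0,0],[28,33,0,0,0,0,0],[28,33,0,0,0,0,0],[0,0,0,0,0,0,0],[0,0,0,0,0,0,0]]]}}

```text
time: 13.08
tool_pos: [0.4494, 0.0511, 0.3618]
ee_rot: [3.141, 0.001, 2.808]
wrist_force: [0.6, 0.3, 0.0]
width: 0.0004
finger_force: 0.0
```

Run:
```python
from loc import *
P={n:snap(n) for n in("wrist","side","top")}
save(P["wrist"],"wrist4.png")
loc(P,["tray_push","tray_floor","outlet","paddle_top"])
```

```text
tray_push wrist [209. 308.] 0.87 [ 0.546 -0.112  0.03 ]
tray_push side [316. 210.] 0.78 [ 0.527 -0.108  0.03 ]
tray_push top [315. 202.] 0.94 [ 0.537 -0.102  0.03 ]
   TRI [ 0.539 -0.107  0.029] 0.007690293571140959
tray_floor side [299. 208.] 0.92 [ 0.572 -0.06   0.01 ]
tray_floor top [304. 195.] 0.71 [ 0.561 -0.069  0.01 ]
   TRI [ 0.562 -0.064  0.017] 0.005092686104889059
outlet side [290. 203.] 0.63 [ 0.563 -0.031  0.042]
outlet top [289. 189.] 0.56 [ 0.575 -0.026  0.042]
   TRI [ 0.576 -0.029  0.033] 0.003615245393405851
paddle_top wrist [319. 203.] 0.7 [0.448 0.055 0.094]
paddle_top side [265. 218.] 0.51 [0.439 0.054 0.094]
   TRI [0.451 0.054 0.084] 0.0002121308061187058
```

View pics/wrist4.png

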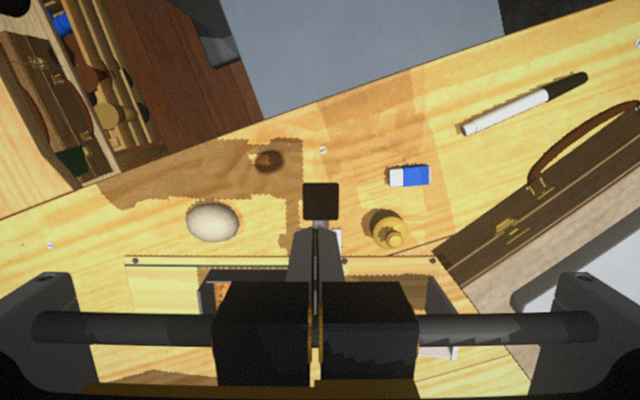

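The paddle at (320,203) lies just under the fingertips and the tray is home under the outlet. I'll shift about 4 mm, descend and press.

{"name": "step_arm", "arguments": {"commands": [[[3,4,25,0,0,0,0],[0,0,25,0,0,0,0],[0,0,12,0,0,0,0],[0,0,7,0,0,0,0],[0,0,6,0,0,0,0],[0,0,6,0,0,0,0],[0,0,6,0,0,0,0]]]}}

```text
time: 14.7
tool_pos: [0.4478, 0.0561, 0.275]
ee_rot: [3.141, 0.001, 2.808]
wrist_force: [-3.5, 0.7, 4.8]
width: 0.0004
finger_force: 2.6
```

{"name": "step_arm", "arguments": {"commands": [[[0,0,6,0,0,0,0],[0,0,5,0,0,0,0],[0,0,3,0,0,0,0],[0,0,0,0,0,0,0],[0,0,0,0,0,0,0]]]}}

```text
time: 15.32
tool_pos: [0.4491, 0.0557, 0.2627]
ee_rot: [3.141, 0.006, 2.808]
wrist_force: [-1.4, -1.5, 9.0]
width: 0.0006
finger_force: 4.4
```

Run:
```python
from loc import *
P={n:snap(n) for n in("wrist","top","side")}
im=[cv2.resize(P["top"]["color"][150:260,210:370],None,fx=4,fy=4)]
cv2.imwrite("pics/top5.png",im[0][:,:,::-1])
loc(P,["ball0_center","ball1_center","ball2_center"])
```

```text
ball0_center top [304. 197.] 0.72 [ 0.55  -0.072  0.06 ]
ball0_center side [268. 228.] 0.67 [0.437 0.048 0.06 ]
   TRI [ 0.567 -0.011 -0.058] 0.05547560027064899
ball2_center top [268. 185.] 0.4 [0.585 0.03  0.06 ]
```

View pics/top5.png

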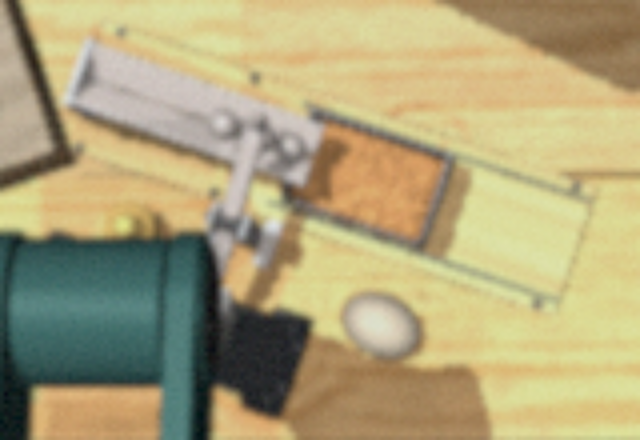

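The gate is up, the balls are rolling (at crop positions (290,145) and (225,123)) and the tray is under the outlet. I'll hold.

{"name": "step_arm", "arguments": {"commands": [[[0,0,1,0,0,0,0],[0,0,0,0,0,0,0],[0,0,0,0,0,0,0],[0,0,0,0,0,0,0],[0,0,0,0,0,0,0],[0,0,0,0,0,0,0],[0,0,0,0,0,0,0],[0,0,0,0,0,0,0],[0,0,0,0,0,0,0],[0,0,0,0,0,0,0],[0,0,0,0,0,0,0],[0,0,0,0,0,0,0],[0,0,0,0,0,0,0],[0,0,0,0,0,0,0],[0,0,0,0,0,0,0],[0,0,0,0,0,0,0],[0,0,0,0,0,0,0],[0,0,0,0,0,0,0]]]}}

```text
time: 18.18
tool_pos: [0.4491, 0.0557, 0.2625]
ee_rot: [3.141, 0.007, 2.808]
wrist_force: [-2.8, -1.7, 12.4]
width: 0.0005
finger_force: 6.2
```

Run:
```python
from loc import *
P={n:snap(n) for n in("top","side")}
im=cv2.resize(P["top"]["color"][150:260,210:370],None,fx=4,fy=4,interpolation=cv2.INTER_CUBIC)
cv2.imwrite("pics/top6.png",im[:,:,::-1])
loc(P,["ball0_center","ball1_center","ball2_center"])
```

```text
ball0_center top [289. 190.] 0.55 [ 0.568 -0.029  0.06 ]
ball0_center side [303. 206.] 0.5 [ 0.518 -0.066  0.06 ]
   TRI [ 0.566 -0.049  0.029] 0.023678752625535388
ball1_center top [289. 190.] 0.6 [ 0.568 -0.028  0.06 ]
ball1_center side [286. 208.] 0.48 [ 0.518 -0.011  0.06 ]
   TRI [ 0.574 -0.02   0.016] 0.0038887270341064466
ball2_center top [298. 192.] 0.43 [ 0.564 -0.053  0.06 ]
ball2_center side [270. 203.] 0.46 [0.553 0.034 0.06 ]
   TRI [ 0.571 -0.01   0.04 ] 0.04252591109989079
```

View pics/top6.png

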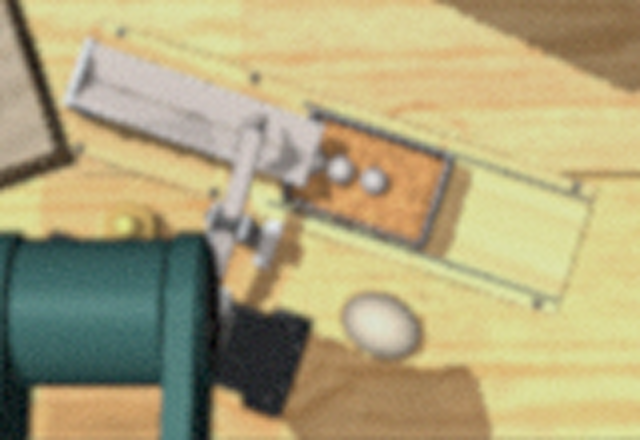

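Two balls are clearly in the tray, at crop positions (340,168) and (375,180). The third may be near (318,165), at the lip. I'll hold a little longer and check with the side camera too.

{"name": "step_arm", "arguments": {"commands": [[[0,0,0,0,0,0,0],[0,0,0,0,0,0,0],[0,0,0,0,0,0,0],[0,0,0,0,0,0,0],[0,0,0,0,0,0,0],[0,0,0,0,0,0,0],[0,0,0,0,0,0,0],[0,0,0,0,0,0,0],[0,0,0,0,0,0,0],[0,0,0,0,0,0,0],[0,0,0,0,0,0,0],[0,0,0,0,0,0,0]]]}}

```text
time: 20.08
tool_pos: [0.4491, 0.0557, 0.2625]
ee_rot: [3.141, 0.007, 2.808]
wrist_force: [-2.4, -2.1, 12.8]
width: 0.0003
finger_force: 6.2
```

Run:
```python
from loc import *
P={n:snap(n) for n in("top","side")}
a=cv2.resize(P["top"]["color"][160:210,225:325],None,fx=6,fy=6,interpolation=cv2.INTER_CUBIC)
b=cv2.resize(P["side"]["color"][180:228,240:340],None,fx=6,fy=6,interpolation=cv2.INTER_CUBIC)
cv2.imwrite("pics/ts7.png",np.vstack([a,b])[:,:,::-1])
for n in P:
  for q in ("ball0",):
    print(n,[(np.round(m["xy"]),round(m["confidence"],2),m["mask"].sum()) for m in models.masks_of(P[n],q)])
```

```text
top []
side []
```

View pics/ts7.png

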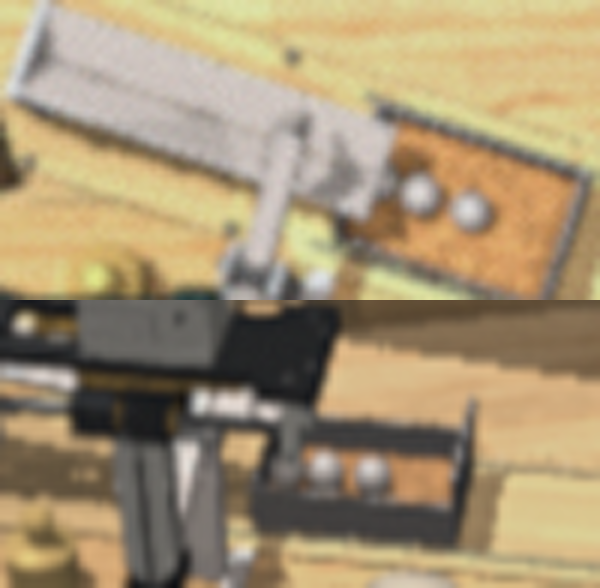

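In the side view (lower half) three balls sit in a row in the tray at (285,468), (325,470) and (373,474). The third is in shadow under the outlet, and its edge shows in the top view at (390,185). I'll let the paddle up smoothly and move off.

{"name": "step_arm", "arguments": {"commands": [[[0,0,-6,0,0,0,0],[0,0,-7,0,0,0,0],[0,0,-7,0,0,0,0],[0,0,-7,0,0,0,0],[0,0,-7,0,0,0,0],[0,0,-10,0,0,0,0],[0,0,-25,0,0,0,0],[0,0,-40,0,0,0,0],[0,0,-40,0,0,0,0],[0,0,-40,0,0,0,0],[0,-30,-20,0,0,0,0],[0,-30,0,0,0,0,0],[0,-30,0,0,0,0,0],[0,0,0,0,0,0,0],[0,0,0,0,0,0,0]]]}}

```text
time: 22.15
tool_pos: [0.4184, -0.0287, 0.4686]
ee_rot: [3.141, 0.0, 2.808]
wrist_force: [-0.5, 1.0, 0.2]
width: 0.0006
finger_force: 0.0
```

Run:
```python
from loc import *
P={n:snap(n) for n in("wrist",)}
save(P["wrist"],"wrist8.png")
loc(P,["tray_push","tray_floor","paddle_top","bolt_gauge","eraser","rock_sample"])
```

```text
tray_push wrist [287. 268.] 0.86 [ 0.548 -0.116  0.03 ]
tray_floor wrist [356. 261.] 0.65 [ 0.581 -0.017  0.01 ]
paddle_top wrist [394. 176.] 0.8 [0.447 0.059 0.094]
bolt_gauge wrist [427. 199.] 0.86 [0.523 0.113 0.   ]
eraser wrist [444. 164.] 0.7 [0.48  0.148 0.   ]
rock_sample wrist [296. 195.] 0.91 [ 0.454 -0.069  0.   ]
```

View pics/wrist8.png

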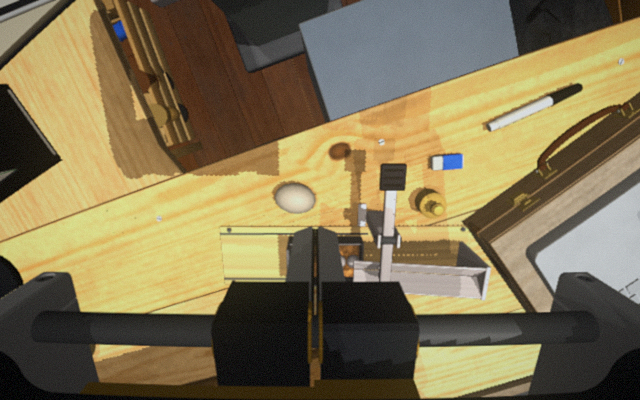

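The paddle is back up at (393,176), which is its rest position. The chute is empty, the tray is home, and the bystanders are where they were. Handing in.

```bash
python3 -c "
from bench import robot
print(robot.close_job())"
```

```text
the job is handed in; nothing more can be done
None
```

The job is handed in at about 22 s: the tray is home against its stop, all three balls are in it, the paddle is back up with the gate closed, and nothing around it was disturbed.

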